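# Close up a row of cartons with the sliding shelf stop

### The arm

A 7-joint arm with a two-finger parallel gripper is mounted at the origin on the work surface. World frame = base frame: x ahead of the robot, y to its left, z up, the work surface at z = 0. Lengths are in mm, angles in rad, forces in N, time in s.
With the tool pointing down it reaches from about 425 to 1025 mm from the base axis. Payload 9.4 kg.
Tool frame: the origin (TCP) lies midway between the tips of the shut fingers; the grasp point (between the pads) lies 19 mm behind it; z points along the fingers, y is the line along which they close (so a half turn about z gives the same grasp; the last joint's range is limited). The gripper opens to 85 mm and grips with 20 to 120 N. Pads are 22 mm wide; open, the fingers measure 114 mm over their backs; the gripper's body (76 mm by 85 mm) begins 54 mm behind the grasp point. The pads swing forward as they close: fully open they stand 13 mm farther back than shut.
Start: joints at [-1.234, 0.599, -0.003, 1.599, 0.002, 0.943, -0.08], TCP at [291.52, 663.807, 231.275] pointing down, gripper open.
Joint ranges: [-2.57, 2.57], [-0.35, 1.97], [-1.29, 1.29], [0.11, 2.56], [-1.05, 4.19], [0.11, 1.86], [-2.63, 2.63]. Speed limits (rad/s): [2.22, 2.22, 3.01, 3.01, 3.14, 3.14, 3.14].

### API

Orientations are given as a unit quaternion [w, x, y, z].
In Python, from cell import arm gives the robot as it stands.
- The arm moves only by the shell command python3 -m handwheel 'ROWS' [FORCE]. ROWS is JSON, a list of rows, each a list of 3 entries, a list of its own where there are three numbers: the shift along the tool's x, y, z in mm, then the turn, a rotation vector about the tool's x, y, z in rad, then the finger opening in mm, from 0 to 85.4. In form: [[[x, y, z], [rx, ry, rz], fingers], ...]. A call has 1 to 12 rows; each row shifts and turns the commanded pose from where the row before left it, along the tool's axes as they then stand; what a row does not reach is not made up. A row lasts 1/10 s, in which the tool goes at most 50 mm and 8.59 degrees, less where a joint would pass 70% of its speed; a pose out of reach is approached as far as the arm can. A call with a gripper value outside its range is refused whole. The fingers move at their own pace and stop on an object; FORCE is the grip in N (left out, the last holds). Time passes only in rows, so rows that do not move let the fingers close. It gives the time, the measured TCP pose, the force, the opening and the grip force at its end, in the units of the state.
- arm.get_state(): the state, without advancing time (a new reading comes with each control period).
- arm.get_image(name): name is "scene" or "top" or "wrist"; returns (picture, depth): 480x640x3 uint8, red, green, blue; 480x640 float32, mm along the optical axis (not along the pixel's ray), 0 where there is no reading.
- arm.camera_info(name): a dict with "fx", "fy", "cx", "cy" (pixels), "T" (4x4, takes a point from camera to world coordinates); the wrist camera has in their place "tool_from_camera" (4x4, takes a point from camera to tool coordinates, whose origin is the TCP and whose axes are the flange's). Camera axes: x right, y down, z forward; pixel columns grow to the right and rows downward; lengths in mm; the calibration is good to about 2 mm. A picture is of the moment at which its call begins: read the wrist's pose just before it. camera_info takes no time and is no camera call.
- arm.finish_job(): hands the job in; it is judged then, once.
The state is a dict: "time_s": time; "q": joint angles; "qd": joint speeds; "joint_efforts": joint torques, N m; "eef_pos": TCP position; "orientation": TCP orientation; "force": force on the tool from outside, world axes, zero at the start; "ft_torque": the same for the moment, N m; "width": opening from 0.0 (shut) to 1.0 (fully open); "finger_force": force on a finger pad.
Only numpy, scipy, OpenCV 4.12 (cv2) and the standard library are available. Lean on these libraries where they do the work, as an engineer would, in place of code of your own. Each camera call takes 0.05 s, during which the arm holds its last target. There are 200 camera calls.

### The job

Push the sliding stop along the rail of the low shelf so that it closes the loose row of cartons up against the end panel, past the notches on the way, and leave it clicked into the notch that holds the row snug. Push gently with the fingertips only: pinch and lift nothing, keep the cartons standing on the shelf, leave the tape roll, the jar and the box cutter where they are, and finish with the hand clear.

Things in the scene. Friction and masses are not known exactly. Their poses are not given: they have to be found in the camera images.
- shelf: Low white sheet-steel shelf fixed on the bench, 520 mm long (its y axis, along the rail), 210 mm deep (x, to its back, away from the robot), shelf panel 100 mm above the bench. Origin: on the bench under the panel's centre. A bare-metal rail (20 mm wide, 12 mm high) runs along the front edge at x = -82 mm; its top has notches 10 mm wide every 50 mm.
- end_panel (a point): Centre of the inner face of the white end panel (155 mm deep, 125 mm high above the shelf) at the shelf's -y end, at shelf x = 22, y = -240 mm, 62 mm above the shelf panel. The row is closed up against it.
- hold_notch (a point): Top of the rail at the notch that holds the row: with the stop's ball in it the plate's face is 195 mm from the end panel, which leaves the four closed-up cartons (192 mm) about 3 mm of play.
- stop (a joint): Slide of the stop along the rail, m; grows towards the end panel (shelf -y). The plate's face towards the cartons is at shelf y = 0.155 - value. Its spring ball sits in a notch at every 0.05; 0.20 is the notch that holds the row. It slides with about 1 N; leaving a notch takes about 10 N, then the push falls away as it drops into the next; the pushed cartons add about 1 N each.
- stop_push (a point): Good place to push the stop: on the face of its upright steel plate that looks away from the cartons (shelf +y), 90 mm above the shelf panel, at shelf x = -52 mm. Plate: 6 mm thick, shelf x from -98 to 80 mm, top edge 120 mm above the shelf panel. At its foot a black runner, 64 mm long (32 mm to each side of the plate), up to 37 mm above the panel, straddles the rail.
- carton0: Small plain cardboard carton, 120 deep x 48 thick x 85 mm high, about 0.2 kg, loose on the shelf behind the rail in a spaced-out row of four between end panel and stop, 48 mm thickness along the rail. Origin: centre of its underside; z up.
- carton1: Small plain cardboard carton, 120 deep x 48 thick x 100 mm high, about 0.2 kg, loose on the shelf behind the rail in a spaced-out row of four between end panel and stop, 48 mm thickness along the rail. Origin: centre of its underside; z up.
- carton2: Small plain cardboard carton, 120 deep x 48 thick x 92 mm high, about 0.2 kg, loose on the shelf behind the rail in a spaced-out row of four between end panel and stop, 48 mm thickness along the rail. Origin: centre of its underside; z up.
- carton3: Small plain cardboard carton, 120 deep x 48 thick x 76 mm high, about 0.2 kg, loose on the shelf behind the rail in a spaced-out row of four between end panel and stop, 48 mm thickness along the rail. Origin: centre of its underside; z up.
- tape_roll: Roll of brown packing tape lying flat on the bench, 96 mm across, 48 mm high; bystander. Origin: centre of its underside.
- screw_jar: Pale translucent plastic jar with a white cap, 56 mm across, 75 mm high, on the shelf's free end behind the stop; bystander. Origin: centre of its underside.
- cutter: Grey box cutter lying on the bench, 140 x 22 x 14 mm; bystander. Origin: under the centre of its handle.

How it is judged:
By the outcome, as a careful person would: the job done as asked, in the order asked, and still so for the second after the job is handed in, with the robot touching nothing.
It also fails if it takes over 35 s, if anything falls off the work surface, if the arm or the gripper's body presses on something with over 40 N, if the wrist force passes 120 N, or if a joint passes its speed limit or range.

## Working session

There is one attempt and no reset: what is moved stays moved. The work goes in short steps, Python scripts to look and compute and a shell command to move; the robot and the scene stay as the last step left them, time stands still between calls to the robot, and variables do not carry over. Pictures are saved under pics/ and viewed, at most 10 in all, crops included, and the job is handed in when it is done.

```bash
ls; mkdir -p pics; python3 - <<'E'
from cell import arm
import cv2,numpy as np
s=arm.get_state(); print({k:np.round(v,3).tolist() for k,v in s.items()})
for n in("scene","top"):
    im,d=arm.get_image(n); np.savez(f"{n}.npz",im=im,d=d,T=arm.camera_info(n)["T"]); cv2.imwrite(f"pics/{n}0.png",im[:,:,::-1]); print(arm.camera_info(n))
E
```

```text
pics
{'time_s': 0.0, 'q': [-1.234, 0.6, -0.003, 1.6, 0.002, 0.943, -0.08], 'qd': [0.001, -0.0, 0.0, -0.001, -0.0, -0.0, 0.0], 'joint_efforts': [0.001, -77.648, 1.565, -25.8, 0.012, 0.009, 0.0], 'eef_pos': [291.345, 663.356, 230.408], 'orientation': [-0.0, 0.205, 0.979, -0.001], 'force': [0.137, -0.319, -1.05], 'ft_torque': [-0.016, -0.017, -0.055], 'finger_force': 0.0, 'width': 0.999}
{'fx': 590.0638242991788, 'fy': 590.0638242991788, 'cx': 312.475785287859, 'cy': 234.7557882193077, 'T': array([[ 1.89947761e-01,  7.01114290e-01, -6.87283493e-01,
         1.50273239e+03],
       [ 9.81692188e-01, -1.45721433e-01,  1.22660962e-01,
        -1.62766420e+02],
       [-1.41525825e-02, -6.98000011e-01, -7.15957882e-01,
         1.11378813e+03],
       [ 0.00000000e+00,  0.00000000e+00,  0.00000000e+00,
         1.00000000e+00]])}
{'fx': 497.78132355967136, 'fy': 497.78132355967136, 'cx': 324.2471804654852, 'cy': 249.10147049701348, 'T': array([[ 2.68195728e-02, -9.77753069e-01,  2.08037607e-01,
         3.08395381e+02],
       [-9.99637779e-01, -2.57658156e-02,  7.77384893e-03,
        -1.38800590e+00],
       [-2.24064602e-03, -2.08170743e-01, -9.78089935e-01,
         1.37053610e+03],
       [ 0.00000000e+00,  0.00000000e+00,  0.00000000e+00,
         1.00000000e+00]])}
```

View pics/scene0.png

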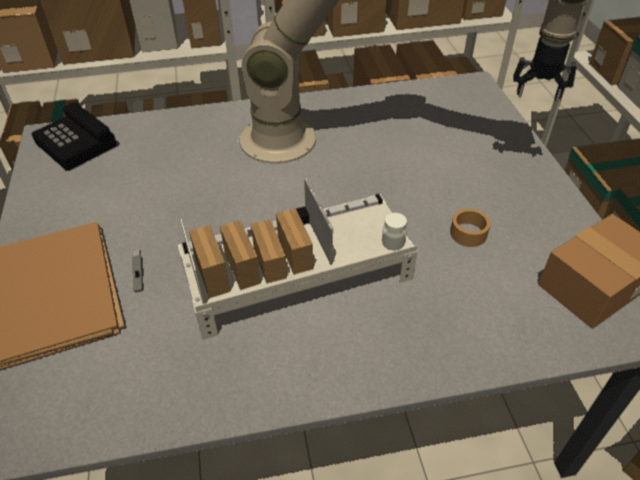

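View pics/top0.png

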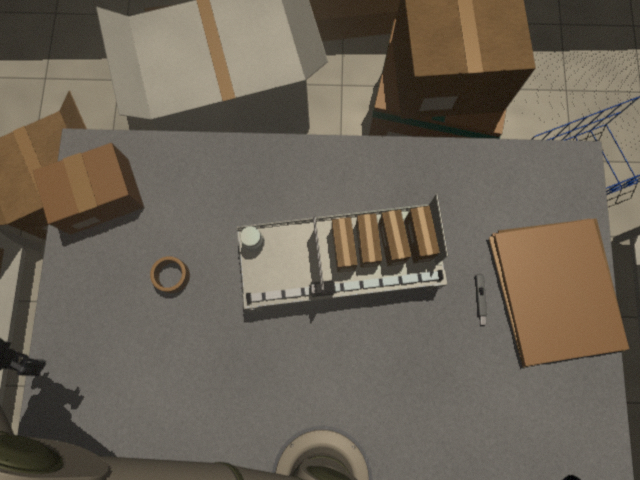

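The top view shows the shelf at about (240–445, 200–305), the stop plate at about u=318, cartons at u=345–425, the end panel at u≈440 and the jar at (250,238). Next I'll measure the shelf frame from depth.

```bash
cat > h.py <<'E'
import numpy as np,cv2
from cell import arm
def cloud(n,im=None,d=None):
    if d is None: im,d=arm.get_image(n)
    c=arm.camera_info(n); v,u=np.mgrid[:480,:640]
    P=np.stack([(u-c["cx"])/c["fx"]*d,(v-c["cy"])/c["fy"]*d,d],-1)
    return P@c["T"][:3,:3].T+c["T"][:3,3],im,d
def loc(P,o,a):  # world->shelf xy
    R=np.array([[np.cos(a),-np.sin(a)],[np.sin(a),np.cos(a)]])
    Q=P.copy(); Q[...,:2]=(P[...,:2]-o)@R; return Q
E
python3 - <<'E'
from h import *
z=np.load("top.npz"); P,im,d=cloud("top",z["im"],z["d"])
roi=np.zeros((480,640),bool); roi[190:315,225:455]=1
m=roi&(d>0)
pan=m&(abs(P[...,2]-100)<25)
lab,l=cv2.connectedComponents(pan.astype(np.uint8))
print(np.histogram(P[m][:,2],bins=np.arange(-10,240,10)))
r=cv2.minAreaRect(P[pan][:,:2].astype(np.float32)); print("panel rect",r, cv2.boxPoints(r))
E=m&(P[...,2]>205)
n,l,st,ce=cv2.connectedComponentsWithStats(E.astype(np.uint8))
for i in range(1,n):
    if st[i,4]>5:
        Q=P[l==i]; print(st[i],Q.mean(0),cv2.fitLine(Q[:,:2].astype(np.float32),cv2.DIST_L2,0,.01,.01).ravel(),Q.min(0),Q.max(0))
E
```

```text
(array([6212, 5531,   10,   14,    8,    9,   11,    7,   54,   92, 4268,
       4740, 1340,  264,  399,  224,  212,  257, 1382, 1298, 1405,  516,
        195,  174]), array([-10,   0,  10,  20,  30,  40,  50,  60,  70,  80,  90, 100, 110,
       120, 130, 140, 150, 160, 170, 180, 190, 200, 210, 220, 230]))
panel rect ((559.6854858398438, -34.463104248046875), (217.4787139892578, 524.3576049804688), 8.417747497558594) [[ 413.73737  208.97298]
 [ 490.49774 -309.73578]
 [ 705.6336  -277.89917]
 [ 628.8732   240.80957]]
[435 194  13  64 208] [ 617.90086867 -269.01811296  218.82340852] [ 9.8932642e-01  1.4571632e-01  6.1790088e+02 -2.6901813e+02] [ 542.94619844 -281.15414248  205.42366848] [ 695.46936217 -257.31610982  231.06192892]
[313 217  11  74 192] [543.59527409  21.68691114 219.11604885] [9.8922813e-01 1.4638194e-01 5.4359528e+02 2.1686911e+01] [456.74805051   8.12048464 205.00998274] [631.72814063  36.99140457 225.36146337]
```

Shelf frame: origin (559.7, −34.5), yaw 0.147. The end panel and plate confirm it. The plate centre is at shelf y≈58, so the stop is at 0.10 and needs 100 mm of travel. I'll go to shelf (−52, 100), above the free side of the plate.

```bash
python3 -m handwheel '[[[-15,-17,0],[0,0,0],0],[[-31,-34,0],[0,0,0],0],[[-31,-34,0],[0,0,0],0],[[-31,-34,0],[0,0,0],0],[[-31,-34,0],[0,0,0],0],[[-31,-34,0],[0,0,0],0],[[-31,-34,0],[0,0,0],0],[[-31,-34,0],[0,0,0],0],[[-31,-34,0],[0,0,0],0],[[-31,-34,0],[0,0,0],0],[[-31,-34,0],[0,0,0],0],[[-31,-34,0],[0,0,0],0]]'
python3 -m handwheel '[[[-31,-34,0],[0,0,0],0],[[-31,-34,0],[0,0,0],0],[[-10,-16,0],[0,0,0],0],[[0,0,0],[0,0,0.14],0],[[0,0,0],[0,0,0.14],0],[[0,0,0],[0,0,0.14],0],[[0,0,0],[0,0,0.14],0],[[0,0,0],[0,0,0.14],0],[[0,0,0],[0,0,0.14],0],[[0,0,0],[0,0,0.14],0],[[0,0,0],[0,0,0.03],0],[[0,0,0],[0,0,0],0]]'
cat > st.py <<'E'
from h import *
from scipy.spatial.transform import Rotation as R
o=np.array([559.7,-34.5]);a=.147
s=arm.get_state();w,x,y,z=s["orientation"];M=R.from_quat([x,y,z,w]).as_matrix()
print(s["time_s"],"tcp shelf",loc(np.array(s["eef_pos"]),o,a).round(1),"toolx",M[:,0].round(3),"z",M[:,2].round(3),"F",np.round(s["force"],1))
E
python3 st.py
```

```text
time_s: 1.3
eef_pos: [460.4, 160.8, 231.3]
orientation: [-0.0, 0.205, 0.979, -0.0]
force: [1.0, 0.7, 1.4]
width: -0.0
finger_force: 0.0
time_s: 2.5
eef_pos: [492.3, 57.0, 231.2]
orientation: [-0.0, 0.652, 0.758, -0.0]
force: [-0.3, 0.7, 0.7]
width: -0.003
finger_force: 0.0
2.5 tcp shelf [-53.3 100.4 231.2] toolx [-0.149  0.989 -0.   ] z [-0. -0. -1.] F [-0.3  0.7  0.7]
```

```bash
python3 -m handwheel '[[[0,0,15],[0,0,0],0],[[0,0,15],[0,0,0],0],[[0,0,13],[0,0,0],0],[[-10,0,0],[0,0,0],0],[[-10,0,0],[0,0,0],0],[[-4,0,0],[0,0,0],0],[[-1,0,0],[0,0,0],0],[[-1,0,0],[0,0,0],0],[[-1,0,0],[0,0,0],0],[[-1,0,0],[0,0,0],0],[[0,0,0],[0,0,0],0]]'; python3 st.py
python3 - <<'E'
from h import *
im,d=arm.get_image("scene"); cv2.imwrite("pics/s1.png",cv2.resize(im[150:330,160:440,::-1],None,fx=2.5,fy=2.5))
E
```

```text
time_s: 3.6
eef_pos: [496.6, 29.2, 188.4]
orientation: [0.0, 0.653, 0.757, 0.0]
force: [-0.6, 0.3, -0.4]
width: -0.001
finger_force: 0.0
3.6 tcp shelf [-53.1  72.3 188.4] toolx [-0.147  0.989 -0.   ] z [ 0.  0. -1.] F [-0.6  0.3 -0.4]
```

View pics/s1.png

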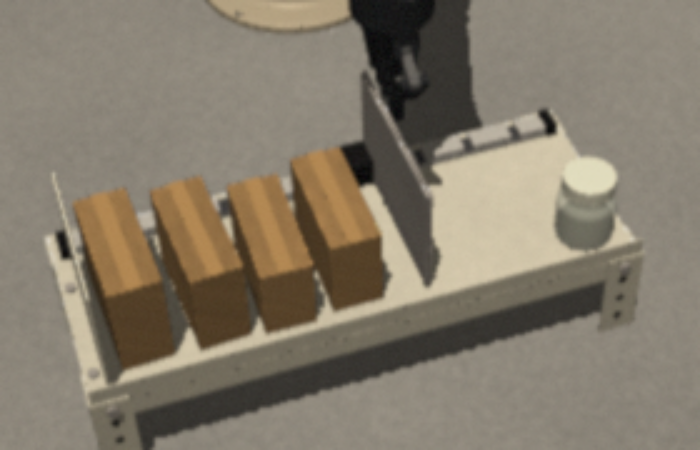

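The crop shows the shut fingers just right of the plate at about (400,90), not yet touching, with the cartons upright. Creeping into contact.

```bash
for i in 1 ; do python3 -m handwheel '[[[-1,0,0],[0,0,0],0],[[-1,0,0],[0,0,0],0],[[-1,0,0],[0,0,0],0],[[-1,0,0],[0,0,0],0]]'; done
python3 -m handwheel '[[[-1,0,0],[0,0,0],0],[[-1,0,0],[0,0,0],0],[[-1,0,0],[0,0,0],0],[[-1,0,0],[0,0,0],0]]'; python3 st.py
```

```text
time_s: 4.05
eef_pos: [496.7, 27.7, 188.3]
orientation: [-0.001, 0.652, 0.758, 0.001]
force: [-2.9, 12.1, 2.5]
width: 0.003
finger_force: 6.1
time_s: 4.45
eef_pos: [497.7, 21.2, 188.3]
orientation: [0.0, 0.653, 0.757, 0.0]
force: [0.1, 1.4, -1.0]
width: -0.002
finger_force: 0.9
4.45 tcp shelf [-53.1  64.1 188.3] toolx [-0.147  0.989 -0.   ] z [ 0. -0. -1.] F [ 0.1  1.4 -1. ]
```

Contact occurred at TCP y≈71; the stop left its notch at about 12 N. Continuing slowly.

```bash
python3 -m handwheel '[[[-2,0,0],[0,0,0],0],[[-2,0,0],[0,0,0],0],[[-2,0,0],[0,0,0],0],[[-2,0,0],[0,0,0],0],[[-2,0,0],[0,0,0],0],[[-2,0,0],[0,0,0],0],[[-2,0,0],[0,0,0],0],[[-2,0,0],[0,0,0],0],[[-2,0,0],[0,0,0],0],[[-2,0,0],[0,0,0],0],[[-2,0,0],[0,0,0],0],[[-2,0,0],[0,0,0],0]]'
python3 -m handwheel '[[[-2,0,0],[0,0,0],0],[[-2,0,0],[0,0,0],0],[[-2,0,0],[0,0,0],0],[[-2,0,0],[0,0,0],0],[[-2,0,0],[0,0,0],0],[[-2,0,0],[0,0,0],0],[[-2,0,0],[0,0,0],0]]'; python3 st.py
python3 - <<'E'
from h import *
im,d=arm.get_image("scene"); cv2.imwrite("pics/s2.png",cv2.resize(im[150:330,160:440,::-1],None,fx=2.5,fy=2.5))
E
```

```text
time_s: 5.65
eef_pos: [501.2, -2.7, 188.3]
orientation: [0.0, 0.653, 0.757, -0.0]
force: [-0.0, 1.7, -0.2]
width: 0.001
finger_force: 0.9
time_s: 6.35
eef_pos: [503.3, -16.6, 188.3]
orientation: [0.0, 0.653, 0.757, -0.0]
force: [-0.3, 2.4, -1.0]
width: 0.001
finger_force: 0.9
6.35 tcp shelf [-53.2  26.  188.3] toolx [-0.147  0.989 -0.   ] z [ 0. -0. -1.] F [-0.3  2.4 -1. ]
```

View pics/s2.png

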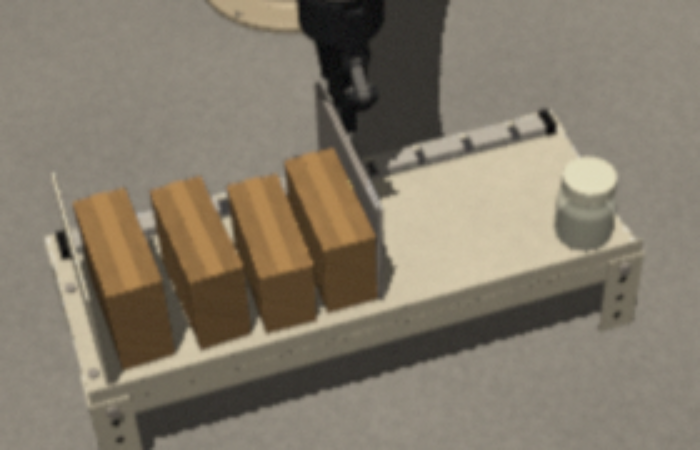

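The plate (350,190) now touches the first carton and everything stands. Next: over the 0.15 notch and on to about 0.19.

```bash
python3 -m handwheel '[[[-1,0,0],[0,0,0],0],[[-1,0,0],[0,0,0],0],[[-1,0,0],[0,0,0],0],[[-1,0,0],[0,0,0],0],[[-1,0,0],[0,0,0],0],[[-1,0,0],[0,0,0],0],[[-1,0,0],[0,0,0],0],[[-1,0,0],[0,0,0],0],[[-1,0,0],[0,0,0],0],[[-1,0,0],[0,0,0],0],[[-1,0,0],[0,0,0],0],[[-1,0,0],[0,0,0],0]]'
python3 st.py
python3 -m handwheel '[[[-2,0,0],[0,0,0],0],[[-2,0,0],[0,0,0],0],[[-2,0,0],[0,0,0],0],[[-2,0,0],[0,0,0],0],[[-2,0,0],[0,0,0],0],[[-2,0,0],[0,0,0],0],[[-2,0,0],[0,0,0],0],[[-2,0,0],[0,0,0],0],[[-2,0,0],[0,0,0],0],[[-2,0,0],[0,0,0],0],[[-2,0,0],[0,0,0],0]]'
python3 -m handwheel '[[[-2,0,0],[0,0,0],0],[[-2,0,0],[0,0,0],0],[[-2,0,0],[0,0,0],0],[[-2,0,0],[0,0,0],0],[[-1,0,0],[0,0,0],0],[[0,0,0],[0,0,0],0]]'; python3 st.py
cat > meas.py <<'E'
from h import *
import sys
o=np.array([559.7,-34.5]);a=.147
P,im,d=cloud("top"); Q=loc(P,o,a); x,y,z=Q[...,0],Q[...,1],Q[...,2]
p=(z>205)&(z<228)&(x>0)&(x<80)&(abs(y)<100)   # plate behind the hand
e=(z>205)&(z<230)&(x>-40)&(x<90)&(y<-215)&(y>-260)
print("plate y med",np.median(y[p]),p.sum()," endpanel centre y",np.median(y[e]))
c=(z>165)&(z<204)&(x>-5)&(x<60)&(y>-245)&(y<100)
h=np.histogram(y[c],np.arange(-250,60,6)); print(dict(zip(h[1].tolist(),h[0].tolist())))
im,d=arm.get_image("scene"); cv2.imwrite(f"pics/{sys.argv[1]}.png",cv2.resize(im[150:330,160:440,::-1],None,fx=2.5,fy=2.5))
E
python3 meas.py s3
```

```text
time_s: 7.6
eef_pos: [504.9, -27.6, 188.3]
orientation: [-0.0, 0.653, 0.757, 0.0]
force: [-0.2, 3.2, 1.2]
width: 0.0
finger_force: 2.0
7.6 tcp shelf [-53.2  14.9 188.3] toolx [-0.147  0.989  0.001] z [-0.     0.001 -1.   ] F [-0.2  3.2  1.2]
time_s: 8.7
eef_pos: [508.2, -49.9, 188.3]
orientation: [-0.0, 0.653, 0.757, 0.0]
force: [-1.0, 6.4, 3.0]
width: -0.001
finger_force: 2.9
time_s: 9.3
eef_pos: [509.6, -59.1, 188.3]
orientation: [0.0, 0.653, 0.757, -0.0]
force: [-0.6, 4.6, 2.0]
width: -0.002
finger_force: 2.0
9.3 tcp shelf [-53.2 -17.  188.3] toolx [-0.146  0.989 -0.   ] z [ 0. -0. -1.] F [-0.6  4.6  2. ]
plate y med -31.01122742427352 1  endpanel centre y -240.5023857628584
{-250: 0, -244: 103, -238: 0, -232: 26, -226: 60, -220: 62, -214: 61, -208: 63, -202: 60, -196: 63, -190: 65, -184: 88, -178: 53, -172: 68, -166: 61, -160: 63, -154: 62, -148: 61, -142: 67, -136: 56, -130: 12, -124: 0, -118: 0, -112: 0, -106: 0, -100: 0, -94: 0, -88: 0, -82: 0, -76: 0, -70: 0, -64: 0, -58: 0, -52: 0, -46: 0, -40: 0, -34: 0, -28: 0, -22: 0, -16: 0, -10: 0, -4: 0, 2: 0, 8: 0, 14: 0, 20: 0, 26: 0, 32: 0, 38: 0, 44: 0, 50: 0}
```

View pics/s3.png

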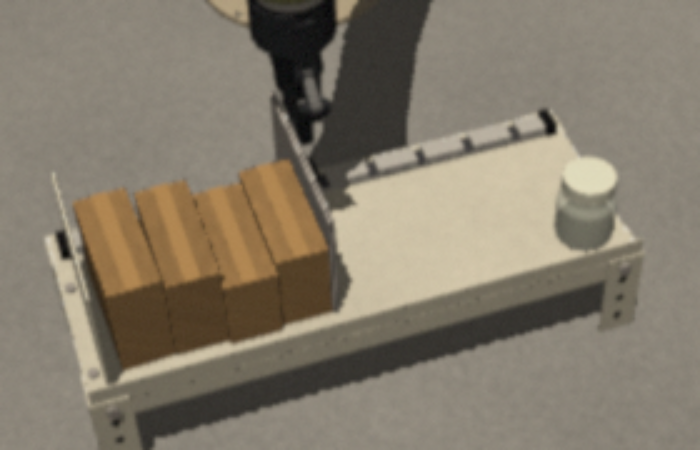

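The row is nearly closed and all four cartons stand; the plate is at about 0.188. Now 1 mm steps.

```bash
python3 -m handwheel '[[[-1,0,0],[0,0,0],0],[[-1,0,0],[0,0,0],0],[[-1,0,0],[0,0,0],0],[[-1,0,0],[0,0,0],0],[[-1,0,0],[0,0,0],0],[[-1,0,0],[0,0,0],0]]';python3 st.py
for k in 1; do python3 -m handwheel '[[[-1,0,0],[0,0,0],0],[[0,0,0],[0,0,0],0]]';python3 st.py; done
python3 -m handwheel '[[[-1,0,0],[0,0,0],0],[[0,0,0],[0,0,0],0]]';python3 st.py
python3 -m handwheel '[[[-1,0,0],[0,0,0],0],[[0,0,0],[0,0,0],0]]';python3 st.py
```

```text
time_s: 10.0
eef_pos: [510.3, -64.3, 188.3]
orientation: [-0.0, 0.653, 0.757, 0.0]
force: [-1.1, 5.0, 2.7]
width: 0.003
finger_force: 3.1
10.0 tcp shelf [-53.2 -22.3 188.3] toolx [-0.147  0.989  0.001] z [-0.     0.001 -1.   ] F [-1.1  5.   2.7]
time_s: 10.2
eef_pos: [510.5, -65.7, 188.3]
orientation: [-0.0, 0.653, 0.757, 0.0]
force: [-0.4, 5.1, 2.2]
width: -0.0
finger_force: 2.5
10.2 tcp shelf [-53.2 -23.7 188.3] toolx [-0.147  0.989  0.   ] z [-0.  0. -1.] F [-0.4  5.1  2.2]
time_s: 10.4
eef_pos: [510.7, -66.9, 188.3]
orientation: [0.0, 0.653, 0.757, -0.0]
force: [0.0, 4.5, 2.1]
width: 0.003
finger_force: 2.0
10.4 tcp shelf [-53.2 -24.9 188.3] toolx [-0.147  0.989 -0.   ] z [ 0. -0. -1.] F [0.  4.5 2.1]
time_s: 10.6
eef_pos: [510.9, -68.4, 188.3]
orientation: [0.0, 0.653, 0.757, -0.0]
force: [-1.2, 1.8, 1.9]
width: 0.004
finger_force: 0.8
10.6 tcp shelf [-53.2 -26.4 188.3] toolx [-0.146  0.989 -0.001] z [ 0.    -0.001 -1.   ] F [-1.2  1.8  1.9]
```

```bash
python3 -m handwheel '[[[-1,0,0],[0,0,0],0],[[0,0,0],[0,0,0],0]]';python3 st.py
python3 -m handwheel '[[[-1,0,0],[0,0,0],0],[[0,0,0],[0,0,0],0]]';python3 st.py
```

```text
time_s: 10.8
eef_pos: [511.1, -69.7, 188.3]
orientation: [0.0, 0.654, 0.757, -0.0]
force: [0.7, 0.7, 0.2]
width: -0.004
finger_force: 0.0
10.8 tcp shelf [-53.2 -27.7 188.3] toolx [-0.146  0.989 -0.001] z [ 0.    -0.001 -1.   ] F [0.7 0.7 0.2]
time_s: 11.0
eef_pos: [511.2, -70.3, 188.3]
orientation: [0.0, 0.653, 0.757, -0.0]
force: [0.4, 0.5, 0.4]
width: -0.001
finger_force: 0.0
11.0 tcp shelf [-53.2 -28.3 188.3] toolx [-0.146  0.989 -0.   ] z [ 0. -0. -1.] F [0.4 0.5 0.4]
```

The force has fallen to zero, so the stop has dropped into its notch ahead of the finger. Backing off, lifting and checking.

```bash
python3 -m handwheel '[[[3,0,0],[0,0,0],0],[[10,0,0],[0,0,0],0],[[25,0,0],[0,0,0],0],[[25,0,0],[0,0,0],0],[[0,0,-20],[0,0,0],0],[[0,0,-40],[0,0,0],0],[[0,0,-40],[0,0,0],0],[[15,-35,0],[0,0,0],0],[[30,-30,0],[0,0,0],0],[[40,-10,0],[0,0,0],0],[[40,0,0],[0,0,0],0],[[40,0,0],[0,0,0],0]]'
python3 -m handwheel '[[[40,0,0],[0,0,0],0],[[20,0,0],[0,0,0],0],[[0,0,0],[0,0,0],0]]'
python3 st.py; python3 meas.py s4
python3 - <<'E'
from h import *
im,d=arm.get_image("top"); cv2.imwrite("pics/t4.png",cv2.resize(im[180:320,220:460,::-1],None,fx=3,fy=3))
E
```

```text
time_s: 12.2
eef_pos: [402.3, 146.6, 288.7]
orientation: [-0.0, 0.653, 0.757, 0.001]
force: [0.2, -0.6, 0.8]
width: 0.001
finger_force: 0.0
time_s: 12.5
eef_pos: [393.7, 207.6, 288.2]
orientation: [-0.0, 0.651, 0.759, 0.0]
force: [0.4, -0.4, -0.0]
width: 0.002
finger_force: 0.0
12.5 tcp shelf [-128.8  263.8  288.2] toolx [-0.152  0.988  0.001] z [-0.     0.001 -1.   ] F [ 0.4 -0.4 -0. ]
plate y med -41.22407303251303 94  endpanel centre y -240.32378327176772
{-250: 0, -244: 48, -238: 48, -232: 64, -226: 60, -220: 62, -214: 59, -208: 62, -202: 62, -196: 60, -190: 82, -184: 65, -178: 61, -172: 63, -166: 63, -160: 65, -154: 64, -148: 61, -142: 93, -136: 64, -130: 63, -124: 61, -118: 57, -112: 67, -106: 64, -100: 59, -94: 52, -88: 64, -82: 65, -76: 63, -70: 65, -64: 60, -58: 66, -52: 37, -46: 0, -40: 40, -34: 0, -28: 0, -22: 0, -16: 0, -10: 0, -4: 0, 2: 0, 8: 0, 14: 0, 20: 0, 26: 0, 32: 0, 38: 0, 44: 0, 50: 0}
```

View pics/t4.png

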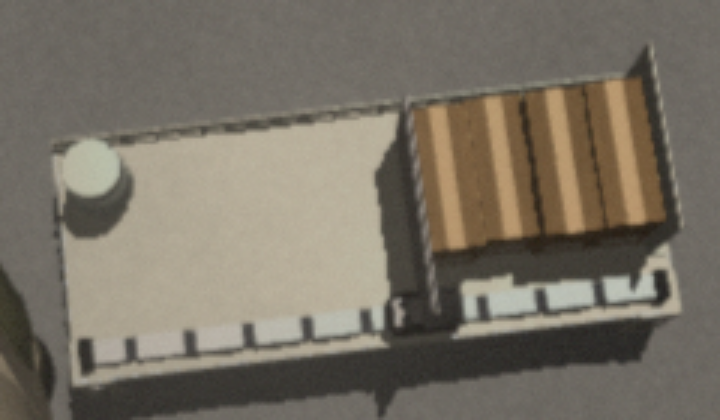

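View pics/s4.png

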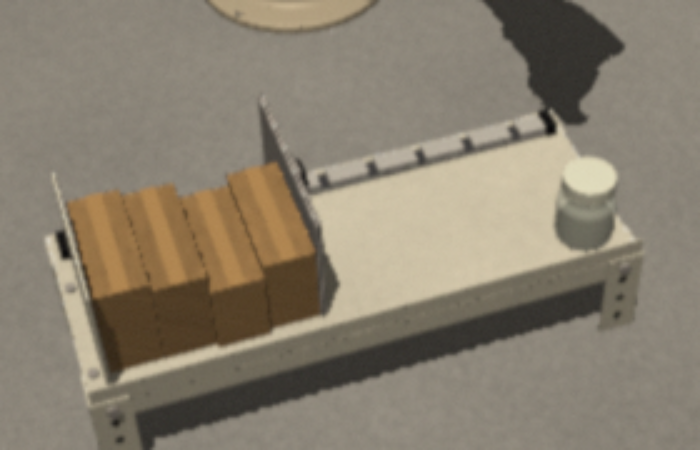

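Both views show the row closed against the end panel, all four cartons upright and the jar unmoved. The plate centre is at y≈−41 (expected −42 in the 0.20 notch), and the hand is clear.

```bash
python3 -c "
from cell import arm
print(arm.finish_job())"
```

```text
the job is handed in; nothing more can be done
None
```

The stop is clicked into the 0.20 notch (plate measured about 1 mm from nominal, push force gone to zero), the four cartons stand closed up against the end panel, nothing else was touched, and the job was handed in at about 12.7 s with the hand clear.

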